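# Hold the jolley arm down on its stop in the empty mould

### The job

One of the two moulds on the twin-head bowl-forming machine still has a raw bowl drying in it; the other is empty. Take the handle of the arm over the empty mould, ease it down against its spring (no slamming, and do not let it fly back up) until the arm is fully down on its stop, and finish while still holding it there, so that I can check the gap between profile and mould. Leave the bowl, the other arm and the things lying around as they are.

Things in the scene. Friction and masses are not known exactly. Their poses are not given: they have to be found in the camera images.
- jolley: Twin-head bench jolley (bowl-forming machine), fixed: cast base 330 x 470 mm, deck 60 mm above the table, two forming arms side by side. Origin on the table midway between the heads; x points from handles to' hinges, y left, z up. Heads at y +125 mm (left) and -125 mm (right), each arm hinged on a level y axis 160 mm behind its head, 190 mm above the table.
- jolley_left (a joint): Swing of the left forming arm about its level hinge, rad: 0 = raised, where its spring keeps it (sloping up 0.42 rad = 24 degrees towards the handle); grows as the handle goes down; 0.42 = arm level, on its hard stop. At the handle the arm pushes up with about 8 N when raised, 16 N at the stop, and springs back up when let go.
- grip_left (a point): Grip point of the left arm, on the axis of its round wooden handle, 280 mm straight out from the hinge axis; it moves with the arm, in an upright plane along the machine's x. The handle is a 26 mm thick round bar in line with the arm, 55 mm to either side of this point, the last 14 mm a 31 mm knob. Raised, this point is about 304 mm above the table, lowered 190 mm.
- head_left (a point): Centre of the left turning head, at the height of its mould's top rim (138 mm above the table). The left arm's profile blade comes down into the mould here. Each head is a 172 mm wide metal cup holding a white plaster mould 156 mm across with a bowl-shaped hollow 120 mm across and 48 mm deep.
- jolley_right (a joint): Swing of the right forming arm about its level hinge, rad: 0 = raised, where its spring keeps it (sloping up 0.42 rad = 24 degrees towards the handle); grows as the handle goes down; 0.42 = arm level, on its hard stop. At the handle the arm pushes up with about 8 N when raised, 16 N at the stop, and springs back up when let go.
- grip_right (a point): Grip point of the right arm, on the axis of its round wooden handle, 280 mm straight out from the hinge axis; it moves with the arm, in an upright plane along the machine's x. The handle is a 26 mm thick round bar in line with the arm, 55 mm to either side of this point, the last 14 mm a 31 mm knob. Raised, this point is about 304 mm above the table, lowered 190 mm.
- head_right (a point): Centre of the right turning head, at the height of its mould's top rim (138 mm above the table). The right arm's profile blade comes down into the mould here. Each head is a 172 mm wide metal cup holding a white plaster mould 156 mm across with a bowl-shaped hollow 120 mm across and 48 mm deep.
- bowl: Raw terracotta bowl, 116 mm across, 54 mm high, still drying in one of the two moulds, its rim 6 mm above the mould's; it can be in the left or in the right head. The other mould is empty. Origin at the centre of its underside, z up.
- spanner: Steel spanner 140 mm long, 8 mm thick, lying on the machine's deck between the two heads. Bystander. Origin under its middle.
- bowl_stack: Stack of four nested terracotta bowls, 124 mm across, about 97 mm high, on the table at the left. Bystander. Origin under its centre.
- spare_mould: Spare plaster mould, 156 mm across, 60 mm high, on the table at the right. Bystander. Origin under its centre.
- slip_pot: Small open terracotta pot, 100 mm across, 85 mm high, on the table in front at the right. Bystander. Origin under its centre.
- rib: Wooden forming rib, half-moon, 100 x 55 x 8 mm, lying on the table before the machine. Bystander. Origin under its middle.
- loop_tool: Trimming tool with wooden handle and wire loop, 180 mm long, 16 mm thick, lying on the table before the machine. Bystander. Origin under its middle.
- calipers: Steel outside calipers, 150 x 90 x 8 mm, lying on the table at the left. Bystander. Origin under the rivet.
Things that resemble listed ones, but are neither listed nor needed, are in the scene too. What is shaped like the bowl but blue, purple or turquoise is not meant.

How it is judged:
By the outcome, as a careful person would: the job done as asked, in the order asked, and still so for the second after the job is handed in, while the arm keeps its last pose, push and grip.
It also fails if it takes over 32 s, if anything falls off the work surface, if the arm or the gripper's body presses on something with over 40 N, if the wrist force passes 120 N, or if a joint passes its speed limit or range.

### The arm

A 7-joint arm with a two-finger parallel gripper is mounted at the origin on the work surface. World frame = base frame: x ahead of the robot, y to its left, z up, the work surface at z = 0. Lengths are in m, angles in rad, forces in N, time in s.
With the tool pointing down it reaches from about 0.35 to 0.9 m from the base axis. Payload 8.1 kg.
Tool frame: the origin (TCP) lies midway between the tips of the shut fingers; the grasp point (between the pads) lies 19 mm behind it; z points along the fingers, y is the line along which they close (so a half turn about z gives the same grasp; the last joint's range is limited). The gripper opens to 85 mm and grips with 20 to 120 N. Pads are 22 mm wide; open, the fingers measure 114 mm over their backs; the gripper's body (76 mm by 85 mm) begins 54 mm behind the grasp point. The pads swing forward as they close: fully open they stand 13 mm farther back than shut.
Start: joints at [-1.334, 0.434, 0.025, 1.573, -0.012, 1.134, -0.075], TCP at [0.208, 0.589, 0.195] pointing down, gripper open.
Joint ranges: [-2.62, 2.62], [-0.44, 2.09], [-1.27, 1.32], [0.08, 2.57], [-1.32, 4.46], [0.12, 2], [-2.74, 2.74]. Speed limits (rad/s): [2.22, 2.22, 3.01, 3.01, 3.14, 3.14, 3.14].

### API

Orientations are given as a 3x3 rotation matrix whose columns are the frame's x, y, z axes.
In Python, from workcell import env gives the robot as it stands.
- The arm moves only by the tool drive_tool, never from a script. Its argument "targets" is a list of rows, each an object with "dp": the shift along the tool's x, y, z in cm, a list of three; "yaw": the turn about the tool's z in rad. A call has exactly 10 rows; each row is the pose to reach, as a shift and turn from the pose commanded when the call began, along the tool's axes at that moment; what a row does not reach only later rows make up. A row lasts 1/12 s, in which the tool goes at most 41.7 mm and 7.16 degrees, less where a joint would pass 70% of its speed; a pose out of reach is approached as far as the arm can. A call with a gripper value outside its range is refused whole. "gripper" is the finger opening in cm, from 0 to 8.54, set as the call begins (left out, the last holds). The fingers move at their own pace and stop on an object; the grip force is fixed at half the most. Time passes only in rows, so rows that repeat a pose let the fingers close, or fill a call up. It gives the time, the measured TCP pose, the force, the opening and the grip force at its end, in the units of the state.
- env.read_state(): the state, without advancing time (a new reading comes with each control period).
- env.get_image(name): name is "scene" or "side" or "wrist"; returns a dict with "image" (480x640x3 uint8, red, green, blue), "depth" (480x640 float32, m along the optical axis (not along the pixel's ray), 0 where there is no reading), "camera_matrix" (3x3 intrinsics, pixels), "dist" ([k1, k2, p1, p2, k3] as OpenCV has them; the pictures are not rectified), "rvec" (rotation vector, rad) and "tvec" (3), from world to camera coordinates, as OpenCV has them. Camera axes: x right, y down, z forward; pixel columns grow to the right and rows downward; lengths in m; the calibration is good to about 2 mm. A picture is of the moment at which its call begins.
- env.hand_in(): hands the job in; it is judged then, once.
The state is a dict: "t": time; "joint_pos": joint angles; "joint_vel": joint speeds; "joint_efforts": joint torques, N m; "position": TCP position; "eef_rot": TCP orientation; "contact_force": force on the tool from outside, world axes, zero at the start; "wrist_torque": the same for the moment, N m; "width": finger opening in m; "gripper_force": force on a finger pad.
Only numpy, scipy, OpenCV 4.12 (cv2) and the standard library are available. Lean on these libraries where they do the work, as an engineer would, in place of code of your own. Each camera call takes 0.05 s, during which the arm holds its last target. There are 200 camera calls.

## Working session

There is one attempt and no reset: what is moved stays moved. The work goes in short steps, Python scripts to look and compute and a tool call to move; the robot and the scene stay as the last step left them, time stands still between calls to the robot, and variables do not carry over. Pictures are saved under pics/ and viewed, at most 10 in all, crops included, and the job is handed in when it is done.

Besides the shell and the picture viewer there is one more tool, called after "Call:" in YAML: its name, and indented under it one key for each argument. drive_tool: Moves the arm, as the interface text tells. Its arguments: {"type":"object","properties":{"targets":{"type":"array"},"gripper":{"type":"number"}},"required":["targets"]}

```bash
ls; mkdir -p pics; python3 - <<'E'
from workcell import env
import cv2,numpy as np
for n in("scene","side"):
    d=env.get_image(n); cv2.imwrite(f"pics/{n}0.png",d["image"][:,:,::-1]); np.savez(f"{n}0.npz",**d)
    R=cv2.Rodrigues(d["rvec"])[0]; print(n,(-R.T@d["tvec"].ravel()).round(3),R[2].round(2),d["dist"])
s=env.read_state(); print(s["t"],s["position"],s["eef_rot"],s["contact_force"])
E
```

```text
pics
scene [ 1.717 -0.261  1.103] [-0.79  0.21 -0.58] [-0.13530862  0.          0.          0.          0.        ]
side [-0.235 -0.646  1.163] [ 0.51  0.51 -0.69] [0.03007718 0.         0.         0.         0.        ]
0.1 [0.20822035 0.5887949  0.19420409] [[-9.42784423e-01  3.33402763e-01 -3.60065825e-04]
 [ 3.33402941e-01  9.42783483e-01 -1.33534947e-03]
 [-1.05745091e-04 -1.37899369e-03 -9.99999044e-01]] [-0.84803501  0.04219559 -0.20446735]
```

View pics/scene0.png

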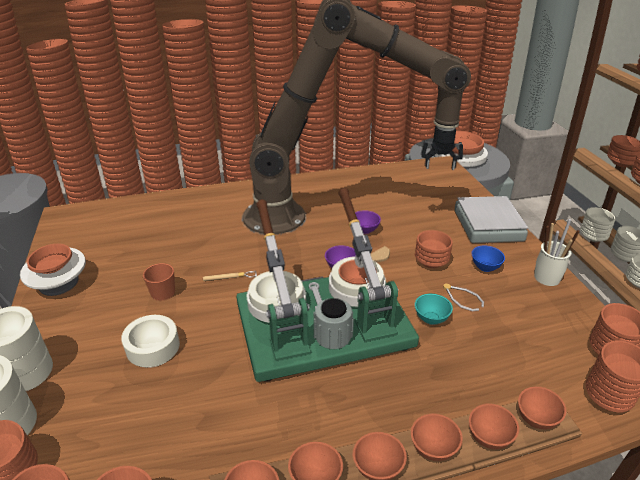

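View pics/side0.png

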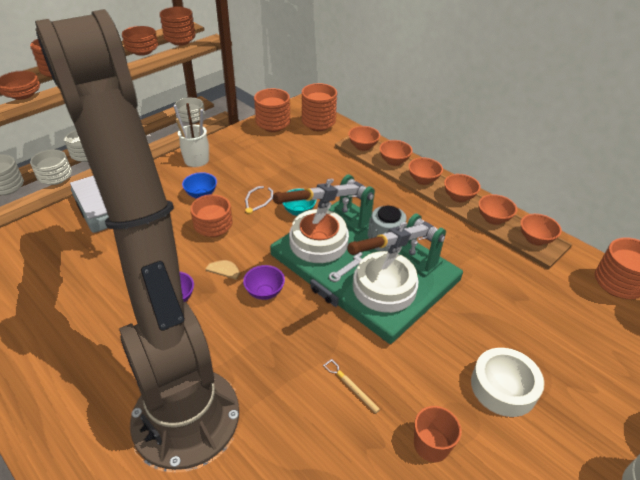

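The side view shows the terracotta bowl in the left mould at (320,228). The right mould at (388,278) is empty. Two things could be taken for the wanted handle:
- **Right arm's handle:** side (367,243), scene (265,220). This is the one over the empty mould, so I choose it.
- **Left arm's handle:** side (293,196), scene (348,208).

I'll check this in a crop and measure it.

```bash
cat > h.py <<'E'
import cv2,numpy as np
def cloud(d):
    h,w=d["depth"].shape; v,u=np.mgrid[:h,:w]
    n=cv2.undistortPoints(np.stack([u,v],-1).reshape(-1,1,2).astype(float),d["camera_matrix"],d["dist"]).reshape(h,w,2)
    P=np.dstack([n,np.ones((h,w))])*d["depth"][...,None]
    R=cv2.Rodrigues(d["rvec"])[0]
    return (P-d["tvec"].ravel())@R
def proj(d,p): return cv2.projectPoints(np.float64(p).reshape(-1,1,3),d["rvec"],d["tvec"],d["camera_matrix"],d["dist"])[0].reshape(-1,2)
E
python3 - <<'E'
from h import *
for n,rois in (("side",{"R":(340,225,385,258),"L":(270,182,312,206)}),("scene",{"R":(252,195,280,240),"L":(335,185,366,228)})):
    d=dict(np.load(n+"0.npz")); P=cloud(d); I=d["image"].astype(int)
    hsv=cv2.cvtColor(d["image"],cv2.COLOR_RGB2HSV)
    for k,(a,b,c,e) in rois.items():
        Q=P[b:e,a:c].reshape(-1,3); S=hsv[b:e,a:c].reshape(-1,3)
        m=(Q[:,2]>.24)&(Q[:,2]<.4)&(S[:,1]>90)&(d["depth"][b:e,a:c].ravel()>0)
        q=Q[m]; c0=np.median(q,0); q=q[np.linalg.norm(q-c0,axis=1)<.09]; c0=q.mean(0)
        ax=np.linalg.svd(q-c0)[2][0]; t=(q-c0)@ax
        print(n,k,len(q),c0.round(4),"ax",ax.round(3),"ends",(c0+ax*t.min()).round(3),(c0+ax*t.max()).round(3))
    # heads: white rim at z~.138
    if n=="side":
        for k,(a,b,c,e) in {"R":(345,245,425,312),"L":(283,200,355,268)}.items():
            Q=P[b:e,a:c].reshape(-1,3); S=hsv[b:e,a:c].reshape(-1,3)
            m=(abs(Q[:,2]-.138)<.004)&(S[:,1]<60); q=Q[m][:,:2].astype(np.float32)
            print("head",k,m.sum(),cv2.minEnclosingCircle(q),cv2.fitEllipse(cv2.convexHull(q)))
d=np.load("side0.npz")["image"][150:330,240:480,::-1]; cv2.imwrite("pics/crop.png",cv2.resize(d,None,fx=3,fy=3))
E
```

```text
side R 401 [ 0.4752 -0.1059  0.316 ] ax [-0.92  -0.005  0.393] ends [ 0.546 -0.105  0.286] [ 0.424 -0.106  0.338]
side L 387 [0.471  0.142  0.3135] ax [-0.92  -0.004  0.392] ends [0.542 0.142 0.283] [0.417 0.142 0.336]
head R 577 ((0.6043266654014587, -0.09621768444776535), 0.09792853891849518) ((0.598848283290863, -0.09789922833442688), (0.15221017599105835, 0.1907193511724472), 94.10350036621094)
head L 449 ((0.6107895374298096, 0.15184983611106873), 0.1102898120880127) ((0.6018012166023254, 0.15823093056678772), (0.15503105521202087, 0.2153773307800293), 112.453125)
scene R 343 [ 0.4922 -0.102   0.3159] ax [ 0.915  0.019 -0.403] ends [ 0.433 -0.103  0.342] [ 0.549 -0.101  0.291]
scene L 335 [0.4852 0.146  0.3161] ax [ 0.911  0.016 -0.412] ends [0.426 0.145 0.343] [0.545 0.147 0.289]
```

View pics/crop.png

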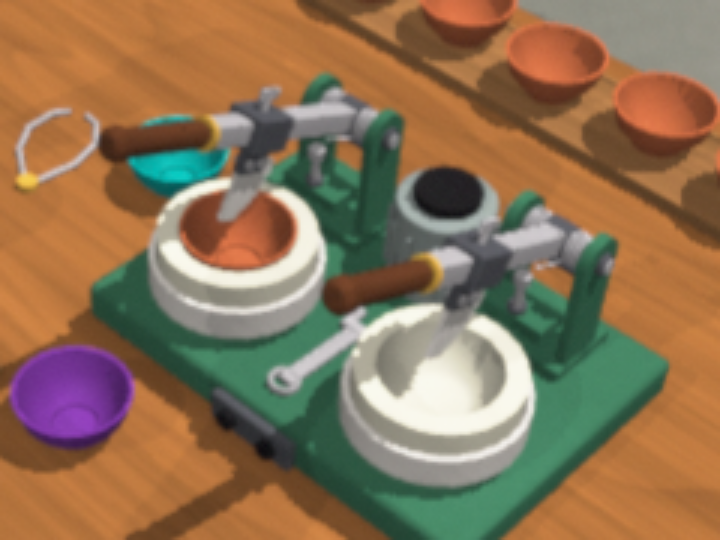

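The crop shows the bowl in the left mould (crop 240,235) and an empty right mould (crop 445,390), so the right arm's handle (crop 380,285) is the one. The grip point is at about (0.480, -0.099, 0.304), with the machine turned by about 0.017 rad. I'll go up first, then across.

Call:
drive_tool:
  targets:
    - {"dp":[0,0,-4],"yaw":0}
    - {"dp":[0,0,-8],"yaw":0}
    - {"dp":[0,0,-12],"yaw":0}
    - {"dp":[0,0,-16],"yaw":0}
    - {"dp":[-1.3,-1.5,-19],"yaw":-0.05}
    - {"dp":[-3.3,-3.8,-22],"yaw":-0.1}
    - {"dp":[-5.9,-6.8,-24],"yaw":-0.15}
    - {"dp":[-8.5,-9.8,-24],"yaw":-0.2}
    - {"dp":[-11.1,-12.8,-24],"yaw":-0.28}
    - {"dp":[-13.7,-15.8,-24],"yaw":-0.36}
  gripper: 8.54

```text
t: 0.93
position: [0.2853, 0.3926, 0.435]
eef_rot: [[-1.0, -0.024, 0.0], [-0.024, 1.0, 0.0], [-0.0, 0.0, -1.0]]
contact_force: [1.0, -0.1, 0.4]
width: 0.0853
gripper_force: 0.0
```

Call:
drive_tool:
  targets:
    - {"dp":[-1.3,-3.5,0],"yaw":0}
    - {"dp":[-2.6,-7,0],"yaw":0}
    - {"dp":[-3.9,-10.5,0],"yaw":0}
    - {"dp":[-5.2,-14,0],"yaw":0}
    - {"dp":[-6.5,-17.5,0],"yaw":0}
    - {"dp":[-7.8,-21,0],"yaw":0}
    - {"dp":[-9.1,-24.5,0],"yaw":0}
    - {"dp":[-10.4,-28,0],"yaw":0}
    - {"dp":[-11.7,-31.5,0],"yaw":0}
    - {"dp":[-13,-35,0],"yaw":0}

```text
t: 1.77
position: [0.4218, 0.0453, 0.4348]
eef_rot: [[-1.0, -0.02, -0.0], [-0.02, 1.0, 0.0], [0.0, 0.0, -1.0]]
contact_force: [0.7, 0.4, 0.3]
width: 0.0854
gripper_force: 0.0
```

Call:
drive_tool:
  targets:
    - {"dp":[-1.3,-3.5,0],"yaw":0}
    - {"dp":[-2.6,-7,0],"yaw":0}
    - {"dp":[-3.7,-10,0],"yaw":0}
    - {"dp":[-4.4,-12,0],"yaw":0}
    - {"dp":[-5,-13.5,0],"yaw":0}
    - {"dp":[-5.3,-14.5,0],"yaw":0}
    - {"dp":[-5.3,-14.7,0],"yaw":0}
    - {"dp":[-5.3,-14.7,0],"yaw":0}
    - {"dp":[-5.3,-14.7,0],"yaw":0}
    - {"dp":[-5.3,-14.7,0],"yaw":0}

```text
t: 2.6
position: [0.4776, -0.0975, 0.4349]
eef_rot: [[-1.0, -0.022, -0.0], [-0.022, 1.0, 0.001], [0.0, 0.001, -1.0]]
contact_force: [0.2, -0.4, 0.3]
width: 0.085
gripper_force: 0.0
```

```bash
python3 - <<'E'
from workcell import env
from h import *
d=env.get_image("wrist"); np.savez("w1.npz",**d); cv2.imwrite("pics/w1.png",d["image"][:,:,::-1])
s=env.read_state(); print(s["t"],s["position"],s["eef_rot"].round(3) if hasattr(s["eef_rot"],"round") else s["eef_rot"])
P=cloud(d); hsv=cv2.cvtColor(d["image"],cv2.COLOR_RGB2HSV)
m=(P[...,2]>.25)&(P[...,2]<.37)&(hsv[...,1]>90)&(d["depth"]>0)&(abs(P[...,1]+.1)<.04)
q=P[m]; c=q.mean(0); ax=np.linalg.svd(q-c,full_matrices=False)[2][0]; t=(q-c)@ax
print(m.sum(),c,ax,c+ax*t.min(),c+ax*t.max(),np.percentile(q[:,1],[2,98]))
for x in(.44,.46,.48,.50):
    k=q[abs(q[:,0]-x)<.004]
    if len(k): print(x,k[:,1].min(),k[:,1].max(),k[:,2].max())
E
```

```text
2.65 [ 0.47768307 -0.09756155  0.43490943] [[-1.    -0.022  0.   ]
 [-0.022  1.     0.   ]
 [-0.     0.    -1.   ]]
5074 [ 0.47730733 -0.09787827  0.32265196] [ 0.91979417  0.02078821 -0.39185015] [ 0.42932635 -0.09896269  0.34309279] [ 0.54880881 -0.09626227  0.29219094] [-0.11109649 -0.08505821]
0.44 -0.11379849674591881 -0.08371141345706337 0.34686577734057034
0.46 -0.11057540008111602 -0.0861461469536542 0.33581070086609416
0.48 -0.10923716401223701 -0.08627128617937252 0.3266966246558865
0.5 -0.10857777718286059 -0.08602617541200962 0.3184364468001733
```

View pics/w1.png

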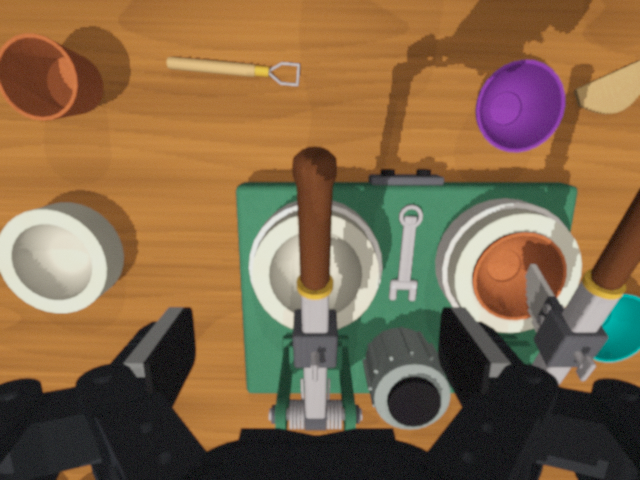

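The wrist view confirms it: the handle runs from the knob at (315,165) to the collar at (313,285), over the empty mould, and it's midway between the open fingers. I'm refining the grip to about (0.487, -0.097, 0.304) and going down around it.

Call:
drive_tool:
  targets:
    - {"dp":[-0.4,0,2],"yaw":0}
    - {"dp":[-0.8,0,4.5],"yaw":0}
    - {"dp":[-1,0,7],"yaw":0}
    - {"dp":[-1,0,9.5],"yaw":0}
    - {"dp":[-1,0,11.5],"yaw":0}
    - {"dp":[-1,0,13],"yaw":0}
    - {"dp":[-1,0,14.2],"yaw":0}
    - {"dp":[-1,0,15],"yaw":0}
    - {"dp":[-1,0,15.2],"yaw":0}
    - {"dp":[-1,0,15.2],"yaw":0}

```text
t: 3.48
position: [0.4877, -0.0979, 0.2828]
eef_rot: [[-1.0, -0.021, -0.0], [-0.021, 1.0, 0.0], [0.0, 0.0, -1.0]]
contact_force: [0.5, -0.3, 0.0]
width: 0.0854
gripper_force: 0.0
```

Call:
drive_tool:
  targets:
    - {"dp":[0,0,0],"yaw":0}
    - {"dp":[0,0,0],"yaw":0}
    - {"dp":[0,0,0],"yaw":0}
    - {"dp":[0,0,0],"yaw":0}
    - {"dp":[0,0,0],"yaw":0}
    - {"dp":[0,0,0],"yaw":0}
    - {"dp":[0,0,0],"yaw":0}
    - {"dp":[0,0,0],"yaw":0}
    - {"dp":[0,0,0],"yaw":0}
    - {"dp":[0,0,0],"yaw":0}
  gripper: 1.5

```text
t: 4.32
position: [0.4881, -0.0988, 0.2832]
eef_rot: [[-1.0, -0.02, 0.001], [-0.02, 1.0, -0.0], [-0.001, -0.0, -1.0]]
contact_force: [0.8, -2.7, 3.4]
width: 0.015
gripper_force: 3.6
```

```bash
python3 - <<'E'
from workcell import env
from h import *
d=env.get_image("side"); np.savez("s1.npz",**d); cv2.imwrite("pics/s1.png",cv2.resize(d["image"][150:330,240:480,::-1],None,fx=3,fy=3))
s=env.read_state(); print(s["t"],s["position"],s["contact_force"],s["width"],s["gripper_force"])
for a in np.linspace(.42,0,11): print(round(.42-a,3),"dx %.2f dz %.2f cm"%(28*(np.cos(.42)-np.cos(a)),28*(np.sin(a)-np.sin(.42))))
E
```

```text
4.3667 [ 0.48805379 -0.09870014  0.28316165] [-0.0448642  -2.55056009  3.97567808] 0.01496425278069539 3.690638802945614
0.0 dx 0.00 dz 0.00 cm
0.042 dx -0.46 dz -1.08 cm
0.084 dx -0.87 dz -2.19 cm
0.126 dx -1.23 dz -3.30 cm
0.168 dx -1.55 dz -4.44 cm
0.21 dx -1.82 dz -5.58 cm
0.252 dx -2.04 dz -6.74 cm
0.294 dx -2.21 dz -7.90 cm
0.336 dx -2.33 dz -9.07 cm
0.378 dx -2.41 dz -10.24 cm
0.42 dx -2.43 dz -11.42 cm
```

View pics/s1.png

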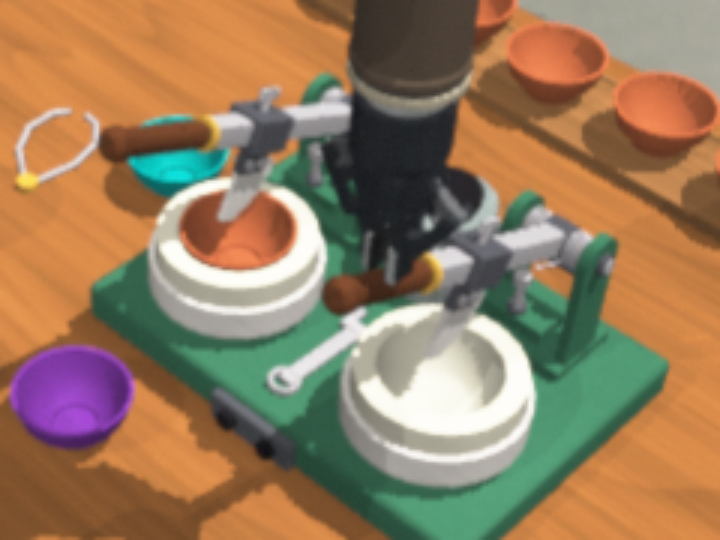

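The fingers closed to 15 mm, less than the 26 mm bar, so they're only on its top or beside it. In the crop the tips are at (385,265), at the height of the bar's top. I'll check where the tips are.

```bash
python3 - <<'E'
from workcell import env
from h import *
d=dict(np.load("s1.npz"))
T=np.array([.488,-.0987,.283])
for n,p in (("tcp",T),("grasp",T+[0,0,.019]),("gripaxis",[.488,-.0975,.304])): print(n,((proj(d,p)[0]-[240,150])*3).round())
w=env.get_image("wrist"); cv2.imwrite("pics/w2.png",w["image"][:,:,::-1]); np.savez("w2.npz",**w)
g=d["image"][205:270,330:410,::-1]; cv2.imwrite("pics/s1c.png",np.hstack([cv2.resize(g,(640,520),interpolation=cv2.INTER_CUBIC)]))
print(env.read_state()["width"],env.read_state()["contact_force"])
E
```

```text
tcp [381. 301.]
grasp [383. 284.]
gripaxis [382. 281.]
0.014988420201000052 [ 1.63928669 -2.89592389  3.54035638]
```

View pics/s1c.png

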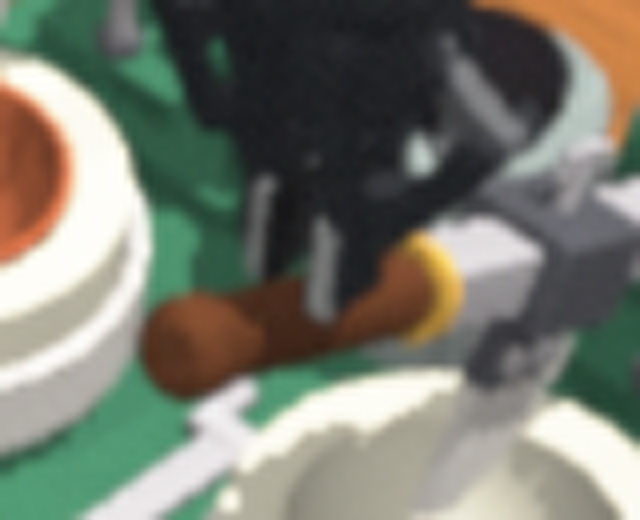

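View pics/w2.png

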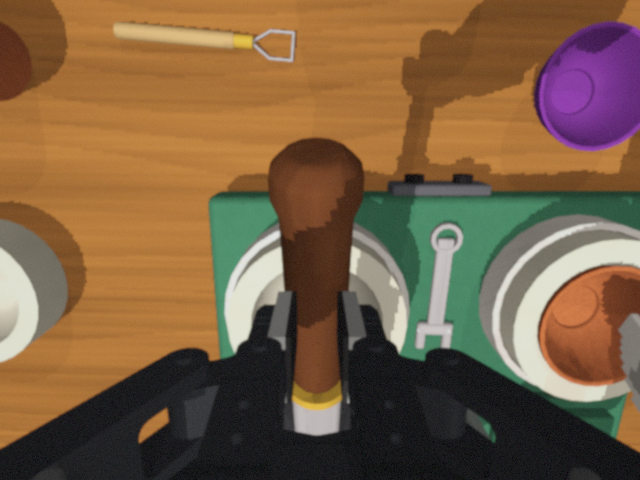

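The pads straddle the bar, but only with their tips, at (265,330) and (355,330) in the wrist view, so the hold is too high. I'll open a little, go 7 mm lower and close fully.

Call:
drive_tool:
  targets:
    - {"dp":[0,0,0],"yaw":0}
    - {"dp":[0,0,0],"yaw":0}
    - {"dp":[0,0,0],"yaw":0}
    - {"dp":[0,0,0],"yaw":0}
    - {"dp":[0,0,0],"yaw":0}
    - {"dp":[0,0.1,0.2],"yaw":0}
    - {"dp":[0,0.1,0.4],"yaw":0}
    - {"dp":[0,0.1,0.6],"yaw":0}
    - {"dp":[0,0.1,0.7],"yaw":0}
    - {"dp":[0,0.1,0.7],"yaw":0}
  gripper: 5.5

```text
t: 5.25
position: [0.4876, -0.0974, 0.2756]
eef_rot: [[-1.0, -0.02, -0.001], [-0.02, 1.0, -0.0], [0.001, -0.0, -1.0]]
contact_force: [0.2, 0.5, -0.8]
width: 0.055
gripper_force: 0.0
```

Call:
drive_tool:
  targets:
    - {"dp":[0,0,0],"yaw":0}
    - {"dp":[0,0,0],"yaw":0}
    - {"dp":[0,0,0],"yaw":0}
    - {"dp":[0,0,0],"yaw":0}
    - {"dp":[0,0,0],"yaw":0}
    - {"dp":[0,0,0],"yaw":0}
    - {"dp":[0,0,0],"yaw":0}
    - {"dp":[0,0,0],"yaw":0}
    - {"dp":[0,0,0],"yaw":0}
    - {"dp":[0,0,0],"yaw":0}
  gripper: 0

```text
t: 6.08
position: [0.4879, -0.0989, 0.2766]
eef_rot: [[-1.0, -0.019, 0.001], [-0.019, 1.0, -0.001], [-0.001, -0.001, -1.0]]
contact_force: [-2.5, -4.9, 5.5]
width: 0.0196
gripper_force: 57.5
```

Now there's 57 N of grip, but at 19.6 mm width. I'll take one look to see where the pads sit on the bar.

```bash
python3 - <<'E'
from workcell import env
from h import *
d=env.get_image("side"); np.savez("s2.npz",**d); P=cloud(d)
a=cv2.resize(d["image"][215:265,340:400,::-1],(480,400),interpolation=cv2.INTER_CUBIC)
cv2.imwrite("pics/s2c.png",a)
hsv=cv2.cvtColor(d["image"],cv2.COLOR_RGB2HSV)
m=(hsv[...,1]<90)&(abs(P[...,0]-.488)<.02)&(abs(P[...,1]+.1)<.07)&(P[...,2]>.2)&(P[...,2]<.36)&(d["depth"]>0)
q=P[m]; 
for z in np.arange(.27,.35,.006):
    k=q[abs(q[:,2]-z)<.003]
    if len(k): print(round(z,3),len(k),k.min(0).round(3),k.max(0).round(3))
s=env.read_state();print(s["t"],s["contact_force"],s["wrist_torque"])
# handle height visible outside the fingers
m=(hsv[...,1]>90)&(abs(P[...,1]+.1)<.03)&(P[...,2]>.26)&(P[...,0]<.60)&(P[...,0]>.4); q=P[m]
for x in(.435,.45,.46,.53,.54): 
    k=q[abs(q[:,0]-x)<.005]; print(x,len(k),k[:,2].max() if len(k) else 0)
E
```

```text
0.288 3 [ 0.496 -0.11   0.286] [ 0.507 -0.109  0.29 ]
0.294 4 [ 0.49  -0.112  0.293] [ 0.504 -0.112  0.297]
0.3 4 [ 0.475 -0.112  0.297] [ 0.486 -0.111  0.302]
0.306 2 [ 0.472 -0.113  0.304] [ 0.477 -0.111  0.305]
0.312 5 [ 0.476 -0.117  0.311] [ 0.495 -0.089  0.315]
0.318 27 [ 0.474 -0.119  0.315] [ 0.499 -0.083  0.321]
0.324 35 [ 0.473 -0.123  0.321] [ 0.497 -0.077  0.327]
0.33 38 [ 0.471 -0.124  0.327] [ 0.495 -0.076  0.333]
0.336 29 [ 0.474 -0.125  0.334] [ 0.495 -0.079  0.339]
0.342 31 [ 0.475 -0.125  0.339] [ 0.494 -0.079  0.345]
0.348 27 [ 0.473 -0.123  0.345] [ 0.497 -0.084  0.351]
6.1333 [-1.73179692 -5.40862792  5.1623186 ] [-1.23056574  0.41949741  0.04404716]
0.435 49 0.34398662177475214
0.45 40 0.6238297809798808
0.46 46 0.6139759269069801
0.53 25 0.2996838238085023
0.54 31 0.29682597868201643
```

View pics/s2c.png

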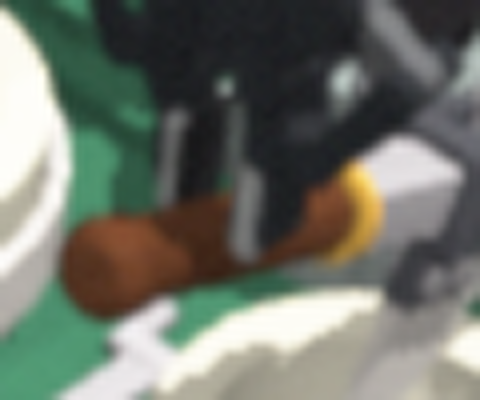

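The near pad lies over the side of the bar, its tip at (245,255) close to the bar's lower edge. Its depth (y of about -0.112) matches a full-diameter hold, so the grip is sound. Now I'll ease the handle down along its arc.

Call:
drive_tool:
  targets:
    - {"dp":[0.05,0,0.1],"yaw":0}
    - {"dp":[0.13,0,0.3],"yaw":0}
    - {"dp":[0.22,0,0.5],"yaw":0}
    - {"dp":[0.31,0,0.72],"yaw":0}
    - {"dp":[0.4,0,0.94],"yaw":0}
    - {"dp":[0.5,0,1.18],"yaw":0}
    - {"dp":[0.59,0,1.42],"yaw":0}
    - {"dp":[0.68,0,1.67],"yaw":0}
    - {"dp":[0.78,0,1.93],"yaw":0}
    - {"dp":[0.87,0,2.19],"yaw":0}

```text
t: 6.97
position: [0.4788, -0.0991, 0.2548]
eef_rot: [[-1.0, -0.019, 0.0], [-0.019, 1.0, -0.001], [-0.0, -0.001, -1.0]]
contact_force: [-5.8, -5.2, 11.1]
width: 0.0195
gripper_force: 59.9
```

Call:
drive_tool:
  targets:
    - {"dp":[0.09,-0.02,0.28],"yaw":0}
    - {"dp":[0.18,-0.04,0.57],"yaw":0}
    - {"dp":[0.27,-0.06,0.87],"yaw":0}
    - {"dp":[0.36,-0.08,1.18],"yaw":0}
    - {"dp":[0.45,-0.1,1.5],"yaw":0}
    - {"dp":[0.55,-0.1,1.84],"yaw":0}
    - {"dp":[0.65,-0.1,2.2],"yaw":0}
    - {"dp":[0.75,-0.1,2.58],"yaw":0}
    - {"dp":[0.85,-0.1,2.98],"yaw":0}
    - {"dp":[0.95,-0.1,3.39],"yaw":0}

```text
t: 7.8
position: [0.4712, -0.099, 0.2213]
eef_rot: [[-1.0, -0.02, 0.004], [-0.02, 1.0, 0.0], [-0.004, 0.0, -1.0]]
contact_force: [-1.0, -1.3, 11.4]
width: 0.0001
gripper_force: 5.5
```

The fingers shut, so the handle slipped out of the pads. I'll look before moving.

```bash
python3 - <<'E'
from workcell import env
from h import *
d=env.get_image("side"); np.savez("s3.npz",**d); P=cloud(d)
w=env.get_image("wrist"); np.savez("w3.npz",**w)
a=cv2.resize(d["image"][205:280,335:425,::-1],(480,400),interpolation=cv2.INTER_CUBIC)
b=cv2.resize(w["image"][100:480,160:480,::-1],(320,400))
cv2.imwrite("pics/s3.png",np.hstack([a,b]))
hsv=cv2.cvtColor(d["image"],cv2.COLOR_RGB2HSV); 
for n,D in(("side",d),("wrist",w)):
    P=cloud(D); hsv=cv2.cvtColor(D["image"],cv2.COLOR_RGB2HSV)
    m=(hsv[...,1]>90)&(abs(P[...,1]+.1)<.03)&(P[...,2]>.17)&(P[...,2]<.36)&(P[...,0]<.56)&(P[...,0]>.39)&(D["depth"]>0); q=P[m]
    for x in np.arange(.41,.56,.015):
        k=q[abs(q[:,0]-x)<.005]
        if len(k): print(n,round(x,3),len(k),k[:,2].min().round(3),k[:,2].max().round(3),np.median(k[:,1]).round(3))
s=env.read_state();print(s["t"],s["contact_force"],s["wrist_torque"],s["width"],s["position"])
E
```

```text
side 0.41 47 0.248 0.269 -0.108
side 0.425 29 0.251 0.265 -0.107
side 0.44 31 0.25 0.262 -0.108
side 0.455 34 0.246 0.306 -0.106
side 0.47 21 0.242 0.278 -0.113
side 0.485 18 0.239 0.251 -0.11
side 0.5 21 0.231 0.248 -0.108
side 0.515 24 0.228 0.247 -0.11
side 0.53 8 0.236 0.246 -0.108
wrist 0.41 2810 0.253 0.272 -0.099
wrist 0.425 2030 0.255 0.27 -0.099
wrist 0.44 1732 0.252 0.265 -0.099
wrist 0.455 1616 0.25 0.352 -0.098
wrist 0.47 234 0.247 0.324 -0.106
wrist 0.485 28 0.303 0.306 -0.097
wrist 0.515 23 0.247 0.248 -0.097
wrist 0.53 198 0.243 0.251 -0.097
7.9 [ 0.45328519 -1.02233277 11.68381402] [-0.09277725 -0.0076988  -0.05309821] 0.00033618315465148627 [ 0.47102947 -0.09886399  0.22099404]
```

View pics/s3.png

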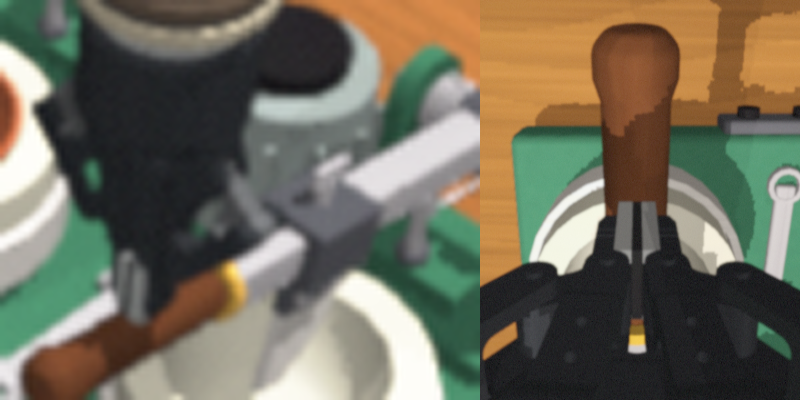

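The fingers are shut and resting on top of the bar (wrist 635,210; side 130,310), still holding the arm part-way down with about 11 N. The real tips must be higher than the reported TCP, so I'll measure that from the depth image.

```bash
python3 - <<'E'
from h import *
for n in("w3","s3"):
    d=dict(np.load(n+".npz")); P=cloud(d); hsv=cv2.cvtColor(d["image"],cv2.COLOR_RGB2HSV)
    m=(hsv[...,1]<90)&(abs(P[...,0]-.471)<.03)&(abs(P[...,1]+.099)<.03)&(P[...,2]>.2)&(P[...,2]<.32)&(d["depth"]>0)
    q=P[m]; print(n,m.sum())
    for z in np.arange(.212,.315,.006):
        k=q[abs(q[:,2]-z)<.003]
        if len(k): print(round(z,3),len(k),np.percentile(k,5,axis=0).round(3),np.percentile(k,95,axis=0).round(3))
    # width of brown around fingers per x
    b=(hsv[...,1]>90)&(abs(P[...,1]+.1)<.03)&(P[...,2]>.2)&(P[...,2]<.28)&(P[...,0]<.56)&(P[...,0]>.4)
    q=P[b]
    for x in(.45,.46,.465,.47,.475,.48): 
        k=q[abs(q[:,0]-x)<.003]
        if len(k): print(" brown",x,len(k),k.min(0).round(3),k.max(0).round(3))
E
```

```text
w3 16531
0.248 113 [ 0.451 -0.111  0.247] [ 0.471 -0.086  0.251]
0.254 52 [ 0.442 -0.111  0.251] [ 0.468 -0.086  0.255]
0.26 58 [ 0.46  -0.104  0.26 ] [ 0.461 -0.092  0.263]
0.266 425 [ 0.46  -0.109  0.264] [ 0.465 -0.086  0.269]
0.272 597 [ 0.46  -0.11   0.269] [ 0.465 -0.086  0.275]
0.278 652 [ 0.46  -0.11   0.275] [ 0.465 -0.086  0.281]
0.284 754 [ 0.46  -0.11   0.281] [ 0.465 -0.085  0.287]
0.29 506 [ 0.46  -0.107  0.287] [ 0.464 -0.088  0.293]
0.296 1235 [ 0.459 -0.104  0.294] [ 0.48  -0.092  0.298]
0.302 1959 [ 0.458 -0.119  0.3  ] [ 0.473 -0.077  0.305]
0.308 3414 [ 0.458 -0.125  0.305] [ 0.479 -0.072  0.311]
0.314 5801 [ 0.459 -0.127  0.311] [ 0.479 -0.07   0.316]
 brown 0.45 936 [ 0.447 -0.111  0.25 ] [ 0.453 -0.086  0.262]
 brown 0.46 766 [ 0.457 -0.11   0.249] [ 0.463 -0.086  0.263]
 brown 0.465 321 [ 0.462 -0.11   0.248] [ 0.468 -0.086  0.265]
 brown 0.47 120 [ 0.467 -0.11   0.247] [ 0.472 -0.086  0.255]
s3 283
0.23 2 [ 0.486 -0.112  0.23 ] [ 0.494 -0.11   0.231]
0.236 7 [ 0.454 -0.113  0.234] [ 0.495 -0.111  0.236]
0.242 10 [ 0.45  -0.115  0.24 ] [ 0.472 -0.112  0.243]
0
[... 321 characters left out ...]
28 ]
0.284 25 [ 0.457 -0.115  0.282] [ 0.469 -0.088  0.287]
0.29 17 [ 0.457 -0.114  0.288] [ 0.465 -0.097  0.293]
0.296 16 [ 0.456 -0.115  0.294] [ 0.463 -0.093  0.299]
0.302 28 [ 0.456 -0.126  0.3  ] [ 0.465 -0.081  0.305]
0.308 60 [ 0.455 -0.126  0.306] [ 0.478 -0.073  0.311]
0.314 36 [ 0.455 -0.124  0.311] [ 0.477 -0.072  0.317]
 brown 0.45 11 [ 0.447 -0.113  0.246] [ 0.452 -0.098  0.258]
 brown 0.46 16 [ 0.457 -0.114  0.245] [ 0.463 -0.096  0.269]
 brown 0.465 12 [ 0.463 -0.114  0.244] [ 0.467 -0.108  0.269]
 brown 0.47 14 [ 0.467 -0.115  0.242] [ 0.473 -0.104  0.272]
 brown 0.475 15 [ 0.472 -0.115  0.242] [ 0.477 -0.106  0.278]
 brown 0.48 9 [ 0.477 -0.112  0.238] [ 0.483 -0.105  0.261]
```

Without the few mixed edge pixels, the shut tips are at z of about 0.258 while the reported TCP is 0.221. So the real tips are about 35 mm behind the TCP, which explains the narrow hold. The plan is to ease the arm back up under the fingertips without releasing it, then grasp again about 3 cm deeper. First I'll ease it up.

Call:
drive_tool:
  targets:
    - {"dp":[-0.04,0,-0.15],"yaw":0}
    - {"dp":[-0.11,0,-0.4],"yaw":0}
    - {"dp":[-0.19,0,-0.7],"yaw":0}
    - {"dp":[-0.28,0,-1],"yaw":0}
    - {"dp":[-0.37,0,-1.3],"yaw":0}
    - {"dp":[-0.46,0,-1.6],"yaw":0}
    - {"dp":[-0.55,0,-1.9],"yaw":0}
    - {"dp":[-0.64,0,-2.2],"yaw":0}
    - {"dp":[-0.73,0,-2.5],"yaw":0}
    - {"dp":[-0.82,0,-2.8],"yaw":0}

```text
t: 8.73
position: [0.4794, -0.0987, 0.2495]
eef_rot: [[-1.0, -0.02, 0.004], [-0.02, 1.0, 0.0], [-0.004, 0.0, -1.0]]
contact_force: [1.0, -1.1, 8.1]
width: -0.0001
gripper_force: 4.2
```

Call:
drive_tool:
  targets:
    - {"dp":[-0.1,0,-0.3],"yaw":0}
    - {"dp":[-0.2,0,-0.6],"yaw":0}
    - {"dp":[-0.3,0,-0.9],"yaw":0}
    - {"dp":[-0.4,0,-1.2],"yaw":0}
    - {"dp":[-0.5,0,-1.5],"yaw":0}
    - {"dp":[-0.6,0,-1.75],"yaw":0}
    - {"dp":[-0.7,0,-2],"yaw":0}
    - {"dp":[-0.8,0,-2.25],"yaw":0}
    - {"dp":[-0.9,0,-2.5],"yaw":0}
    - {"dp":[-1,0,-2.75],"yaw":0}

```text
t: 9.57
position: [0.4902, -0.0983, 0.277]
eef_rot: [[-1.0, -0.021, 0.005], [-0.021, 1.0, -0.0], [-0.005, -0.0, -1.0]]
contact_force: [5.3, -0.6, 3.9]
width: -0.0
gripper_force: 3.2
```

```bash
python3 - <<'E'
from h import *
from workcell import env
d=env.get_image("side"); P=cloud(d); np.savez("s4.npz",**d)
s=env.read_state(); T=s["position"]; print(s["t"],T,s["contact_force"])
hsv=cv2.cvtColor(d["image"],cv2.COLOR_RGB2HSV)
m=(hsv[...,1]<90)&(hsv[...,2]<130)&(abs(P[...,0]-T[0])<.1)&(abs(P[...,1]-T[1])<.1)&(P[...,2]>.26)&(d["depth"]>0); q=P[m]-T
for z in np.arange(0,.2,.01):
    k=q[abs(q[:,2]-z)<.005]
    if len(k)>3: print(round(z,3),len(k),np.percentile(k[:,:2],8,axis=0).round(3),np.percentile(k[:,:2],92,axis=0).round(3))
E
```

```text
9.6167 [ 0.490517   -0.0983562   0.27749185] [ 3.68817251 -0.49134523  7.06910825]
0.01 6 [-0.003 -0.014] [ 0.013 -0.012]
0.02 8 [-0.037 -0.015] [-0.009 -0.013]
0.03 13 [-0.071 -0.016] [-0.032  0.003]
0.04 34 [-0.069 -0.017] [-0.009  0.009]
0.05 39 [-0.014 -0.014] [-0.005  0.01 ]
0.06 37 [-0.014 -0.015] [-0.002  0.008]
0.07 31 [-0.014 -0.015] [-0.007  0.007]
0.08 65 [-0.015 -0.028] [-0.009  0.023]
0.09 106 [-0.015 -0.033] [0.003 0.029]
0.1 95 [-0.019 -0.042] [-0.004  0.037]
0.11 114 [-0.02  -0.048] [-0.007  0.043]
0.12 155 [-0.019 -0.06 ] [-0.004  0.052]
0.13 186 [-0.021 -0.058] [0.002 0.05 ]
0.14 122 [-0.022 -0.043] [0.001 0.013]
0.15 49 [-0.014 -0.04 ] [ 0.004 -0.026]
0.16 46 [-0.038 -0.038] [ 0.001 -0.   ]
0.17 115 [-0.04  -0.038] [-0.006  0.01 ]
0.18 125 [-0.039 -0.038] [-0.005  0.01 ]
0.19 130 [-0.04  -0.038] [-0.002  0.012]
```

Confirmed: the real tips are about 37 mm above the reported TCP. The grasp at the raised handle therefore needs a reported TCP z of about 0.245. I'll lift clear, open and go deeper.

Call:
drive_tool:
  targets:
    - {"dp":[0,0,-0.25],"yaw":0}
    - {"dp":[0,0,-0.5],"yaw":0}
    - {"dp":[0,0,-0.75],"yaw":0}
    - {"dp":[0.1,0,-1],"yaw":0}
    - {"dp":[0.2,0,-1.3],"yaw":0}
    - {"dp":[0.2,0,-1.6],"yaw":0}
    - {"dp":[0.2,0,-2],"yaw":0}
    - {"dp":[0.2,0,-2.5],"yaw":0}
    - {"dp":[0.2,0,-2.5],"yaw":0}
    - {"dp":[0.2,0,-2.5],"yaw":0}

```text
t: 10.45
position: [0.4859, -0.0984, 0.3008]
eef_rot: [[-1.0, -0.02, 0.0], [-0.02, 1.0, 0.0], [-0.0, 0.0, -1.0]]
contact_force: [-0.2, 0.1, 0.6]
width: -0.0002
gripper_force: 0.0
```

Call:
drive_tool:
  targets:
    - {"dp":[0,0,0],"yaw":0}
    - {"dp":[0,0,0],"yaw":0}
    - {"dp":[0,0,0],"yaw":0}
    - {"dp":[0,0,0],"yaw":0}
    - {"dp":[0,0,0],"yaw":0}
    - {"dp":[0,0,0],"yaw":0}
    - {"dp":[0,0,0],"yaw":0}
    - {"dp":[0,0,0.5],"yaw":0}
    - {"dp":[0,0,1],"yaw":0}
    - {"dp":[0,0,1.5],"yaw":0}
  gripper: 8.54

```text
t: 11.28
position: [0.4857, -0.0984, 0.2849]
eef_rot: [[-1.0, -0.02, -0.0], [-0.02, 1.0, 0.0], [0.0, 0.0, -1.0]]
contact_force: [-0.0, -0.2, -0.7]
width: 0.0852
gripper_force: 0.0
```

```bash
python3 - <<'E'
from h import *
from workcell import env
d=env.get_image("wrist"); P=cloud(d); s=env.read_state(); print(s["t"],s["position"],s["contact_force"],s["width"])
hsv=cv2.cvtColor(d["image"],cv2.COLOR_RGB2HSV)
m=(P[...,2]>.25)&(P[...,2]<.37)&(hsv[...,1]>90)&(d["depth"]>0)&(abs(P[...,1]+.1)<.04); q=P[m]
for x in(.44,.46,.48,.50,.52):
    k=q[abs(q[:,0]-x)<.004]
    if len(k): print(x,len(k),k[:,1].min(),k[:,1].max(),np.percentile(k[:,2],90))
E
```

```text
11.3333 [ 0.48512749 -0.09824484  0.28398648] [-0.57164741  0.38390421 -1.27970929] 0.08553645582209386
0.44 2271 -0.11395393613369433 -0.08364368745403264 0.34524188291972396
0.46 1279 -0.11064643162677648 -0.08618127342788864 0.3343776289040281
0.48 1045 -0.13999495515924845 -0.08571026384217563 0.3263559431361427
0.5 843 -0.1399891300274029 -0.0853157275270307 0.3440297469656224
0.52 582 -0.10910900716760087 -0.0849541549720701 0.30728591302372954
```

Call:
drive_tool:
  targets:
    - {"dp":[-0.1,0,0.6],"yaw":0}
    - {"dp":[-0.2,0,1.2],"yaw":0}
    - {"dp":[-0.2,0,1.8],"yaw":0}
    - {"dp":[-0.2,0,2.4],"yaw":0}
    - {"dp":[-0.2,0,2.9],"yaw":0}
    - {"dp":[-0.2,0,3.3],"yaw":0}
    - {"dp":[-0.2,0,3.6],"yaw":0}
    - {"dp":[-0.2,0,3.9],"yaw":0}
    - {"dp":[-0.2,0,4],"yaw":0}
    - {"dp":[-0.2,0,4],"yaw":0}

```text
t: 12.17
position: [0.4877, -0.0984, 0.2454]
eef_rot: [[-1.0, -0.02, -0.0], [-0.02, 1.0, -0.0], [0.0, -0.0, -1.0]]
contact_force: [0.4, 0.4, -0.5]
width: 0.0856
gripper_force: 0.0
```

Call:
drive_tool:
  targets:
    - {"dp":[0,0,0],"yaw":0}
    - {"dp":[0,0,0],"yaw":0}
    - {"dp":[0,0,0],"yaw":0}
    - {"dp":[0,0,0],"yaw":0}
    - {"dp":[0,0,0],"yaw":0}
    - {"dp":[0,0,0],"yaw":0}
    - {"dp":[0,0,0],"yaw":0}
    - {"dp":[0,0,0],"yaw":0}
    - {"dp":[0,0,0],"yaw":0}
    - {"dp":[0,0,0],"yaw":0}
  gripper: 0

```text
t: 13.0
position: [0.4878, -0.0989, 0.2459]
eef_rot: [[-1.0, -0.02, 0.0], [-0.02, 1.0, -0.0], [-0.0, -0.0, -1.0]]
contact_force: [-2.4, -3.5, 4.8]
width: 0.0246
gripper_force: 58.7
```

The width is now 24.6 mm with 59 N, a full hold on the bar. I'll ease it down, checking the width after each call.

Call:
drive_tool:
  targets:
    - {"dp":[0.05,0,0.1],"yaw":0}
    - {"dp":[0.13,0,0.3],"yaw":0}
    - {"dp":[0.22,0,0.5],"yaw":0}
    - {"dp":[0.31,0,0.72],"yaw":0}
    - {"dp":[0.4,0,0.94],"yaw":0}
    - {"dp":[0.5,0,1.18],"yaw":0}
    - {"dp":[0.59,0,1.42],"yaw":0}
    - {"dp":[0.68,0,1.67],"yaw":0}
    - {"dp":[0.78,0,1.93],"yaw":0}
    - {"dp":[0.87,0,2.19],"yaw":0}

```text
t: 13.83
position: [0.4799, -0.0991, 0.2246]
eef_rot: [[-1.0, -0.02, 0.002], [-0.02, 1.0, -0.0], [-0.002, -0.0, -1.0]]
contact_force: [-2.7, -4.1, 10.6]
width: 0.0249
gripper_force: 58.5
```

Call:
drive_tool:
  targets:
    - {"dp":[0.08,0,0.23],"yaw":0}
    - {"dp":[0.16,0,0.48],"yaw":0}
    - {"dp":[0.24,0,0.74],"yaw":0}
    - {"dp":[0.32,0,1],"yaw":0}
    - {"dp":[0.39,0,1.26],"yaw":0}
    - {"dp":[0.46,0,1.52],"yaw":0}
    - {"dp":[0.53,0,1.78],"yaw":0}
    - {"dp":[0.6,0,2.04],"yaw":0}
    - {"dp":[0.66,0,2.25],"yaw":0}
    - {"dp":[0.73,0,2.5],"yaw":0}

```text
t: 14.67
position: [0.4734, -0.0992, 0.1998]
eef_rot: [[-1.0, -0.02, 0.004], [-0.02, 1.0, -0.0], [-0.004, -0.0, -1.0]]
contact_force: [1.2, -5.3, 10.3]
width: 0.0245
gripper_force: 58.4
```

Call:
drive_tool:
  targets:
    - {"dp":[0.07,0,0.3],"yaw":0}
    - {"dp":[0.14,0,0.62],"yaw":0}
    - {"dp":[0.2,0,0.95],"yaw":0}
    - {"dp":[0.26,0,1.28],"yaw":0}
    - {"dp":[0.32,0,1.6],"yaw":0}
    - {"dp":[0.37,0,1.92],"yaw":0}
    - {"dp":[0.42,0,2.24],"yaw":0}
    - {"dp":[0.47,0,2.56],"yaw":0}
    - {"dp":[0.52,0,2.88],"yaw":0}
    - {"dp":[0.56,0,3.2],"yaw":0}

```text
t: 15.5
position: [0.4682, -0.0994, 0.1679]
eef_rot: [[-1.0, -0.02, 0.004], [-0.02, 1.0, -0.0], [-0.004, -0.0, -1.0]]
contact_force: [-1.7, -2.8, 13.8]
width: 0.0247
gripper_force: 58.7
```

Call:
drive_tool:
  targets:
    - {"dp":[0.04,0,0.3],"yaw":0}
    - {"dp":[0.08,0,0.6],"yaw":0}
    - {"dp":[0.11,0,0.9],"yaw":0}
    - {"dp":[0.14,0,1.2],"yaw":0}
    - {"dp":[0.17,0,1.5],"yaw":0}
    - {"dp":[0.19,0,1.75],"yaw":0}
    - {"dp":[0.21,0,2],"yaw":0}
    - {"dp":[0.23,0,2.2],"yaw":0}
    - {"dp":[0.24,0,2.4],"yaw":0}
    - {"dp":[0.25,0,2.6],"yaw":0}

```text
t: 16.33
position: [0.4663, -0.0994, 0.1421]
eef_rot: [[-1.0, -0.02, 0.005], [-0.02, 1.0, -0.0], [-0.005, -0.001, -1.0]]
contact_force: [-1.1, -3.8, 15.9]
width: 0.0247
gripper_force: 59.3
```

Now slowly onto the stop, watching the force.

Call:
drive_tool:
  targets:
    - {"dp":[0,0,0.12],"yaw":0}
    - {"dp":[0,0,0.24],"yaw":0}
    - {"dp":[0,0,0.36],"yaw":0}
    - {"dp":[0,0,0.48],"yaw":0}
    - {"dp":[0,0,0.58],"yaw":0}
    - {"dp":[0,0,0.68],"yaw":0}
    - {"dp":[0,0,0.76],"yaw":0}
    - {"dp":[0,0,0.84],"yaw":0}
    - {"dp":[0,0,0.9],"yaw":0}
    - {"dp":[0,0,0.9],"yaw":0}

```text
t: 17.17
position: [0.4661, -0.0994, 0.1331]
eef_rot: [[-1.0, -0.02, 0.005], [-0.02, 1.0, -0.0], [-0.005, -0.0, -1.0]]
contact_force: [-0.9, -1.7, 16.5]
width: 0.0248
gripper_force: 59.7
```

```bash
cat > chk.py <<'E'
from h import *
from workcell import env
s=env.read_state(); print(s["t"],s["position"],s["contact_force"],s["width"],s["gripper_force"])
for n in("side","wrist","scene"):
    d=env.get_image(n); P=cloud(d); hsv=cv2.cvtColor(d["image"],cv2.COLOR_RGB2HSV)
    m=(P[...,2]>.15)&(P[...,2]<.26)&(hsv[...,1]>90)&(d["depth"]>0)&(abs(P[...,1]+.099)<.02); q=P[m]
    print(n,[(round(x,3),round(float(np.percentile(k[:,2],95)),4)) for x in np.arange(.41,.54,.01) for k in[q[abs(q[:,0]-x)<.004]] if len(k)>5])
    if n=="side": cv2.imwrite("pics/end.png",d["image"][:,:,::-1])
E
python3 chk.py
```

```text
17.1667 [ 0.4661313  -0.09943329  0.133087  ] [-0.85990612 -1.70927986 16.49491987] 0.024775299795729518 59.71903324127197
side [(np.float64(0.41), 0.2106), (np.float64(0.42), 0.2084), (np.float64(0.43), 0.2068), (np.float64(0.44), 0.2067), (np.float64(0.45), 0.207), (np.float64(0.46), 0.2073)]
wrist [(np.float64(0.41), 0.2131), (np.float64(0.42), 0.211), (np.float64(0.43), 0.2102), (np.float64(0.44), 0.2099), (np.float64(0.45), 0.2097), (np.float64(0.46), 0.2097), (np.float64(0.47), 0.2092), (np.float64(0.48), 0.2091), (np.float64(0.49), 0.2086)]
scene [(np.float64(0.44), 0.2115), (np.float64(0.45), 0.2154), (np.float64(0.46), 0.214), (np.float64(0.47), 0.2221), (np.float64(0.48), 0.2198), (np.float64(0.49), 0.2109), (np.float64(0.5), 0.2096), (np.float64(0.51), 0.2095), (np.float64(0.52), 0.2121)]
```

The handle top is at 0.210 against about 0.203 expected on the stop, and the force hasn't risen yet. I'll creep on down.

Call:
drive_tool:
  targets:
    - {"dp":[0,0,0.06],"yaw":0}
    - {"dp":[0,0,0.12],"yaw":0}
    - {"dp":[0,0,0.18],"yaw":0}
    - {"dp":[0,0,0.24],"yaw":0}
    - {"dp":[0,0,0.3],"yaw":0}
    - {"dp":[0,0,0.35],"yaw":0}
    - {"dp":[0,0,0.4],"yaw":0}
    - {"dp":[0,0,0.45],"yaw":0}
    - {"dp":[0,0,0.5],"yaw":0}
    - {"dp":[0,0,0.5],"yaw":0}

```text
t: 18.15
position: [0.4662, -0.0994, 0.1282]
eef_rot: [[-1.0, -0.02, 0.005], [-0.02, 1.0, -0.0], [-0.005, -0.001, -1.0]]
contact_force: [-0.7, -3.7, 16.0]
width: 0.0246
gripper_force: 59.8
```

Call:
drive_tool:
  targets:
    - {"dp":[0,0,0.04],"yaw":0}
    - {"dp":[0,0,0.08],"yaw":0}
    - {"dp":[0,0,0.12],"yaw":0}
    - {"dp":[0,0,0.16],"yaw":0}
    - {"dp":[0,0,0.2],"yaw":0}
    - {"dp":[0,0,0.24],"yaw":0}
    - {"dp":[0,0,0.27],"yaw":0}
    - {"dp":[0,0,0.3],"yaw":0}
    - {"dp":[0,0,0.3],"yaw":0}
    - {"dp":[0,0,0.3],"yaw":0}

```text
t: 18.98
position: [0.4666, -0.0993, 0.1265]
eef_rot: [[-1.0, -0.02, 0.006], [-0.02, 1.0, 0.001], [-0.006, 0.001, -1.0]]
contact_force: [-5.9, -1.6, 35.3]
width: 0.0245
gripper_force: 62.2
```

The force rose from 16 to 35 N with the motion blocked, so the arm is on its stop. I'll relax by half a millimetre, hold, and check.

Call:
drive_tool:
  targets:
    - {"dp":[0,0,-0.03],"yaw":0}
    - {"dp":[0,0,-0.05],"yaw":0}
    - {"dp":[0,0,-0.05],"yaw":0}
    - {"dp":[0,0,-0.05],"yaw":0}
    - {"dp":[0,0,-0.05],"yaw":0}
    - {"dp":[0,0,-0.05],"yaw":0}
    - {"dp":[0,0,-0.05],"yaw":0}
    - {"dp":[0,0,-0.05],"yaw":0}
    - {"dp":[0,0,-0.05],"yaw":0}
    - {"dp":[0,0,-0.05],"yaw":0}

```text
t: 19.82
position: [0.4666, -0.0994, 0.1267]
eef_rot: [[-1.0, -0.02, 0.006], [-0.02, 1.0, 0.0], [-0.006, 0.0, -1.0]]
contact_force: [-4.5, -2.1, 29.3]
width: 0.0245
gripper_force: 61.7
```

```bash
python3 chk.py
```

```text
19.8167 [ 0.46658211 -0.09936297  0.1266572 ] [-4.50984391 -2.13597968 29.30193635] 0.0245194945029701 61.65292024612427
side [(np.float64(0.41), 0.2035), (np.float64(0.42), 0.2), (np.float64(0.43), 0.2041), (np.float64(0.44), 0.2006), (np.float64(0.45), 0.202), (np.float64(0.46), 0.2), (np.float64(0.47), 0.2001)]
wrist [(np.float64(0.41), 0.2059), (np.float64(0.42), 0.204), (np.float64(0.43), 0.2034), (np.float64(0.44), 0.2034), (np.float64(0.45), 0.2034), (np.float64(0.46), 0.2037), (np.float64(0.47), 0.2034), (np.float64(0.48), 0.2034), (np.float64(0.49), 0.203)]
scene [(np.float64(0.44), 0.2044), (np.float64(0.45), 0.2081), (np.float64(0.46), 0.2138), (np.float64(0.47), 0.209), (np.float64(0.48), 0.2141), (np.float64(0.49), 0.2039), (np.float64(0.5), 0.2042), (np.float64(0.51), 0.2049), (np.float64(0.52), 0.2067)]
```

View pics/end.png

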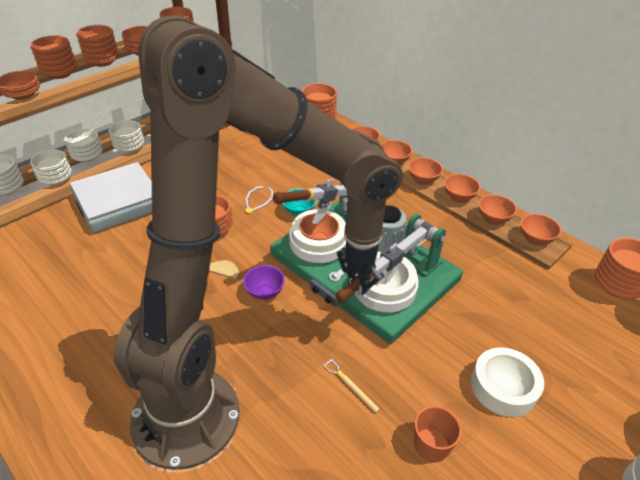

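The picture shows the right arm (handle at 355,285) level over the empty mould, and the bowl (320,228), left arm and other things as they were. The handle top is flat at 0.2034 m, so the arm is on its stop and still held. Handing in.

```bash
python3 -c "
from workcell import env
print(env.hand_in())"
```

```text
the job is handed in; nothing more can be done
None
```

The right arm, over the empty mould, is fully down on its stop and still held there, and I've handed the job in; my first grip slipped part-way down, but the fingers kept the arm from flying up, so I eased it back up, gripped deeper and lowered it slowly.

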